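# Stack a paperweight in the glue press and hold the lever at its notch

### The job

Build the paperweight in the nest of the small green lever press, one part at a time and each lying flat between the guide walls: first the thick solid aluminium body, then the cork ring, then the brass disc on top. Then take the black grip of the lever, pull it over and down against its return spring until the pointer stands in the notch of the index plate (the lever arm is then level), and keep it held there so that the sprung foot presses the stack while its glue film takes: you finish while still holding the lever, do not let it go. Leave the other things on the bench where they are.

Things in the scene. Friction and masses are not known exactly. Their poses are not given: they have to be found in the camera images.
- nest (a point): Centre of the pocket floor, 30 mm above the bench, axes of the fixed press: +x level from pocket to hinge, -x the front to which the lever comes down, z up. Pocket 54 mm across on a pedestal 76 mm across. Curved guide walls on the +x and -x sides, 24 mm high plus 6 mm flared lips; +y and -y sides open over 40 mm wide for fingers. Nothing is above the pocket while the lever is up.
- hinge (a point): Middle of the lever's hinge pin, 130 mm along +x of the nest, 80 mm above the bench; the pin lies along the nest's y. Cheeks and index plate around it reach 50 mm to either side and 130 mm above the bench; the index plate is on the +y side. The green base is 300 mm (x) by 150 mm (y), its top 20 mm above the bench.
- handle (a point): Middle of the lever's black round grip, 18 mm thick, 92 mm long, along the nest's y, 230 mm from the hinge pin; 307 mm above the bench when the lever is up, 80 mm when level. It is the crossbar of a U-shaped bail: 96 mm free between the side bars, 55 mm free between grip and the rest of the arm.
- pointer (a point): Tip of the pointer blade on the lever's +y side, reaching in over the rim of the index plate, 42 mm from the hinge pin; when the lever is level it stands over the notch.
- notch (a point): Mouth of the notch in the rim of the index plate (46 mm from the hinge pin, at the height of the pin). The notch is 6 mm wide and marks the lever's level position.
- lever (a joint): Lever angle, rad. 0: up on its stop, 10 degrees past upright (leaning to the nest's +x). Grows as it is pulled over to the front (nest's -x) and down; 1.745 is level, pointer in the notch; hard stop 1.85. A spring always drives it back to 0: 1 to 7 N at the grip on the way, about 14 N at the notch with the foot on the full stack.
- foot (a joint): How far the sprung pressing foot is pushed up into the lever, m (0 to 0.024; 800 N/m, 4 N preload). A domed rubber pad 34 mm across under the arm, 130 mm from the hinge pin, straight over the pocket when the lever is level. On the full stack it touches about 0.08 rad before level and is in by about 0.010 at level.
- weight_body: The paperweight's body, a plain solid aluminium disc 50 mm across and 14 mm thick, lying loose on the bench; origin at the centre of its underside.
- body_mid (a point): Centre of the aluminium body, half-way up (7 mm above its underside). Seated in the pocket this is 7 mm above the nest point.
- spacer: The spacer, a cork ring 50 mm across, 8 mm thick, with an 18 mm hole, lying loose on the bench; origin at the centre of its underside.
- spacer_mid (a point): Centre of the cork ring, half-way up (4 mm above its underside). When it lies on the aluminium part in the pocket this is 18 mm above the nest point.
- top_disc: The top, a plain brass disc 50 mm across and 8 mm thick without a hole, lying loose on the bench; origin at the centre of its underside.
- top_mid (a point): Centre of the brass disc, half-way up (4 mm above its underside). When it lies on the cork ring in the pocket this is 26 mm above the nest point; the full stack is 30 mm high.
- jar: Bystander: closed glass jar 44 mm across, 58 mm high. Origin under its centre.
- tape_roll: Bystander: cardboard-brown tape roll lying flat, 64 mm across, 20 mm high. Origin under its centre.
- wood_blank: Bystander: small wooden disc, 32 mm across, 10 mm high. Origin under its centre.
- brush: Bystander: paint brush 190 mm long, lying. Origin under its middle.
- screwdriver: Bystander: screwdriver 170 mm long, lying. Origin under its middle.
- paint_bottle: Bystander: white bottle 40 mm across, 100 mm high. Origin under its centre.
- mug: Bystander: white mug 80 mm across, 90 mm high. Origin under its centre.
- folder: Bystander: white bone folder, a flat bar 150 x 22 x 5 mm, lying. Origin under its centre.
Things that resemble listed ones, but are neither listed nor needed, are in the scene too. Several things have the shape of the top_disc; the one meant has the colours described above. There is more than one size of the weight_body; the one meant has the size given above.

How it is judged (in metres and radians):
On the way, in this order (a step that is already met when the one before it is completed fails the run):
1. the aluminium body lies flat on the pocket floor, let go (z of body_mid in the frame of nest between 0.0045 and 0.0095 m and horizontal distance between body_mid and nest below 0.0045 m and (angle between body_mid's own z axis and vertical below 0.1 rad or angle between body_mid's own z axis and vertical above 3.04 rad) and contact force between weight_body and the fingers below 0.2 N), for 0.2 s.
2. the cork ring lies flat on the body between the guide walls, let go (z of body_mid in the frame of nest between 0.0045 and 0.0095 m and horizontal distance between each of body_mid, spacer_mid and nest below 0.0045 m and (angle between body_mid's own z axis and vertical below 0.1 rad or angle between body_mid's own z axis and vertical above 3.04 rad) and z of spacer_mid in the frame of nest between 0.0155 and 0.0205 m and (angle between spacer_mid's own z axis and vertical below 0.1 rad or angle between spacer_mid's own z axis and vertical above 3.04 rad) and contact force between spacer and the fingers below 0.2 N), for 0.2 s.
3. the brass disc lies flat on the cork ring, let go, the lever still up (z of body_mid in the frame of nest between 0.0045 and 0.0095 m and horizontal distance between each of body_mid, spacer_mid, top_mid and nest below 0.0045 m and (angle between body_mid's own z axis and vertical below 0.1 rad or angle between body_mid's own z axis and vertical above 3.04 rad) and z of spacer_mid in the frame of nest between 0.0155 and 0.0205 m and (angle between spacer_mid's own z axis and vertical below 0.1 rad or angle between spacer_mid's own z axis and vertical above 3.04 rad) and z of top_mid in the frame of nest between 0.0235 and 0.0285 m and (angle between top_mid's own z axis and vertical below 0.1 rad or angle between top_mid's own z axis and vertical above 3.04 rad) and contact force between top_disc and the fingers below 0.2 N and value of joint lever below 1 rad), for 0.2 s.
4. the lever is pulled to the notch and presses the stack (value of joint lever between 1.685 and 1.805 rad and value of joint foot above 0.001 m), for 0.2 s.
At the end, for the whole second after the job is handed in: Body, ring, disc stacked flat in the pocket in this order (4.5 mm off centre, 2.5 mm in height, 0.1 rad at most), untouched by the fingers; lever still, within 0.06 rad of level, foot pushed in over 1 mm, the robot holding the lever with over 3 N (all of step 2 and all of step 4 and z of top_mid in the frame of nest between 0.0235 and 0.0285 m and horizontal distance between top_mid and nest below 0.0045 m and (angle between top_mid's own z axis and vertical below 0.1 rad or angle between top_mid's own z axis and vertical above 3.04 rad) and contact force between each of weight_body, top_disc and the fingers below 0.2 N and velocity of joint lever between -0.05 and 0.05 rad/s and contact force between any of the fingers, the arm and lever above 3 N); the arm keeps its last pose, push and grip.
It fails at once if a bystander is pushed more than 30 mm or knocked over (distance of any of jar, tape_roll, wood_blank, brush, screwdriver, paint_bottle, mug, folder from where it was at the start of the episode above 0.03 m or angle between any of jar, paint_bottle, mug's own z axis and vertical above 0.6 rad).
It also fails if it takes over 72 s, if anything falls off the work surface, if the arm or the gripper's body presses on something with over 40 N, if the wrist force passes 120 N, or if a joint passes its speed limit or range.

### The arm

A 6-joint arm with a two-finger parallel gripper is mounted at the origin on the work surface. World frame = base frame: x ahead of the robot, y to its left, z up, the work surface at z = 0. Lengths are in mm, angles in rad, forces in N, time in s.
With the tool pointing down it reaches from about 275 to 825 mm from the base axis. Payload 5.2 kg.
Tool frame: the origin (TCP) lies at the very end of the fingers, on their centre line; the grasp point (between the pads) lies 19 mm behind it; z points along the fingers, y is the direction in which the jaws open and shut (so a half turn about z gives the same grasp; the last joint's range is limited). The gripper opens to 93 mm and grips with 3 to 60 N. Pads are 15 mm wide; open, the fingers measure 128 mm over their backs; the gripper's body (75 mm by 188 mm) begins 65 mm behind the grasp point.
Start: joints at [-1.334, 0.259, 1.535, -0, 1.348, -0.203], TCP at [234.188, -497.656, 218.653] pointing down, gripper open.
Joint ranges: [-3.14, 3.14], [-0.91, 2.08], [0.19, 2.58], [-1.22, 4.36], [0.22, 2.71], [-3.12, 3.12]. Speed limits (rad/s): [2.57, 2.57, 3.14, 3.14, 3.14, 3.14].

### API

Orientations are given as [roll, pitch, yaw] about the fixed x, y, z axes, in that order (R = Rz(yaw) Ry(pitch) Rx(roll)).
In Python, from bench import robot gives the robot as it stands. The module is installed in compiled form; this text tells all that it offers. Calls block until the motion is done:
- robot.move_ptp(position, orientation): joint-space move of the TCP to a pose.
- robot.move_linear(position, ori=None, speed=150, f_stop=None): straight line of the TCP; ori=None keeps the orientation; speed is the mean speed in mm/s. With f_stop (N) it stops when the force on the tool has changed by that much, and returns True; else False.
- robot.move_j(angles): joint-space move.
- robot.move_gripper(opening): opening from 0.0 (shut) to 1.0 (fully open); the grip force is fixed at half the most; returns when the fingers have stopped.
- robot.sleep(seconds).
- robot.inverse_kinematics(position, orientation): joint angles nearest the present ones, or None.
- robot.get_image(name): name is "side" or "top" or "wrist"; returns a dict with "img" (384x512x3 uint8, blue, green, red), "fovy" (degrees; the focal length in pixels is half the picture's height over the tangent of half this angle, whatever the lens; pixels are square), "cx", "cy" (the principal point, pixels), "eye" and "orientation" of the camera in the world. Camera axes: x right, y down, z forward; pixel columns grow to the right and rows downward; lengths in mm; the calibration is good to about 2 mm. The wrist camera is an equidistant fisheye: a pixel r from the principal point sees the ray r / f radians off the axis. A picture is of the moment at which its call begins. There is no depth.
A pose or a line that the arm cannot do raises robot.MotionError and nothing moves.
- robot.hand_in(): hands the job in, once; it reports no verdict.
Readings, each from a call of its own:
- robot.current_t(): time.
- robot.current_qpos(): joint angles.
- robot.current_joint_vel(): joint speeds.
- robot.current_joint_efforts(): joint torques, N m.
- robot.current_tcp_pos(): TCP position.
- robot.current_eef_rot(): TCP orientation.
- robot.current_contact_force(): force on the tool from outside, world axes, zero at the start.
- robot.current_ft_torque(): the same for the moment, N m.
- robot.current_gripper_width(): opening from 0.0 (shut) to 1.0 (fully open).
Only numpy, scipy, OpenCV 4.12 (cv2) and the standard library are available. Lean on these libraries where they do the work, as an engineer would, in place of code of your own. Each camera call takes 0.05 s, during which the arm holds its last target. There are 200 camera calls.

## Working session

There is one attempt and no reset: what is moved stays moved. The work goes in short steps, each a Python script; the robot and the scene stay as the last script left them, time stands still between calls to the robot, and variables do not carry over. Pictures are saved under pics/ and viewed, about 8 in all and at most 12, crops included, and the job is handed in when it is done.

```bash
mkdir -p pics; cat > h.py <<'E'
import numpy as np, cv2
from bench import robot
def snap(n,f):
    d=robot.get_image(n); cv2.imwrite('pics/'+f+'.png',d['img'])
    np.save('pics/'+f+'.npy',d,allow_pickle=True); return d
def load(f): return np.load('pics/'+f+'.npy',allow_pickle=True).item()
def Rm(o):
    o=np.array(o,float)
    if o.shape==(3,3): return o
    from scipy.spatial.transform import Rotation as R
    return R.from_euler('xyz',o).as_matrix() if o.size==3 else R.from_quat(o).as_matrix()
def ray(d,u,v,fish=False):
    f=d['img'].shape[0]/2/np.tan(np.radians(d['fovy']/2))
    x=np.array([u-d['cx'],v-d['cy']])
    if fish:
        r=np.hypot(*x)+1e-9; t=r/f; c=np.array([*(x/r*np.sin(t)),np.cos(t)])
    else: c=np.array([*(x/f),1.])
    return Rm(d['orientation'])@c
def pix(d,u,v,z,fish=False):
    e=np.array(d['eye']); r=ray(d,u,v,fish); return e+r*(z-e[2])/r[2]
def proj(d,p,fish=False):
    f=d['img'].shape[0]/2/np.tan(np.radians(d['fovy']/2))
    c=Rm(d['orientation']).T@(np.array(p,float)-d['eye'])
    if fish:
        s=np.hypot(c[0],c[1]); t=np.arctan2(s,c[2]); return np.array([d['cx'],d['cy']])+f*t*c[:2]/s
    return np.array([d['cx'],d['cy']])+f*c[:2]/c[2]
E
python3 - <<'E'
from h import *
for n in('top','side'):
    d=snap(n,n+'0'); print({k:v for k,v in d.items() if k!='img'})
    cv2.imwrite(f'pics/{n}0b.png',cv2.resize(d['img'],(800,600),interpolation=cv2.INTER_CUBIC))
E
```

```text
{'fovy': 45.827053397612914, 'cx': 259.6316846438435, 'cy': 189.65925568958693, 'eye': array([ 230.28818111,    2.70165815, 1816.77337196]), 'orientation': array([-2.94199593, -0.01231098, -1.5921638 ])}
{'fovy': 49.2338327141786, 'cx': 254.57923312441542, 'cy': 189.93288243002144, 'eye': array([ 227.76147284,  737.19126675, 1098.82941786]), 'orientation': array([-2.41974521, -0.0148997 , -2.71562319])}
```

View pics/top0b.png

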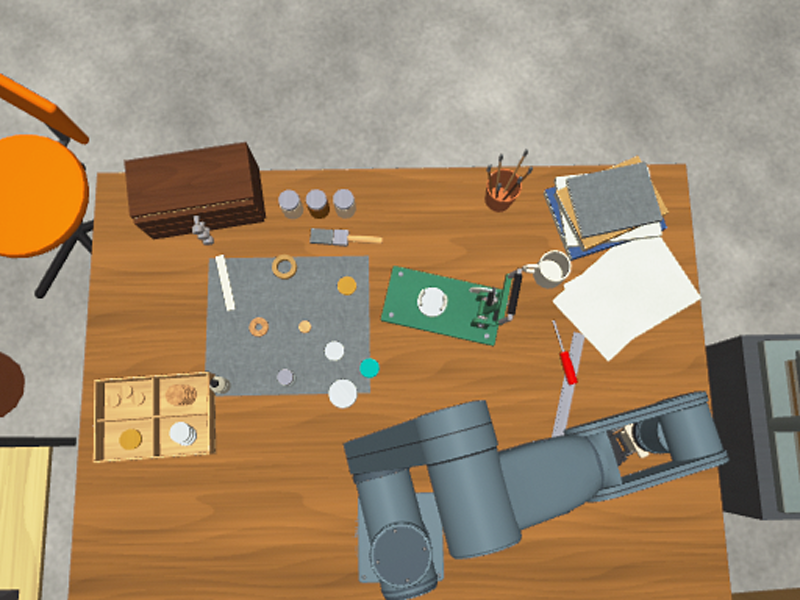

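View pics/side0b.png

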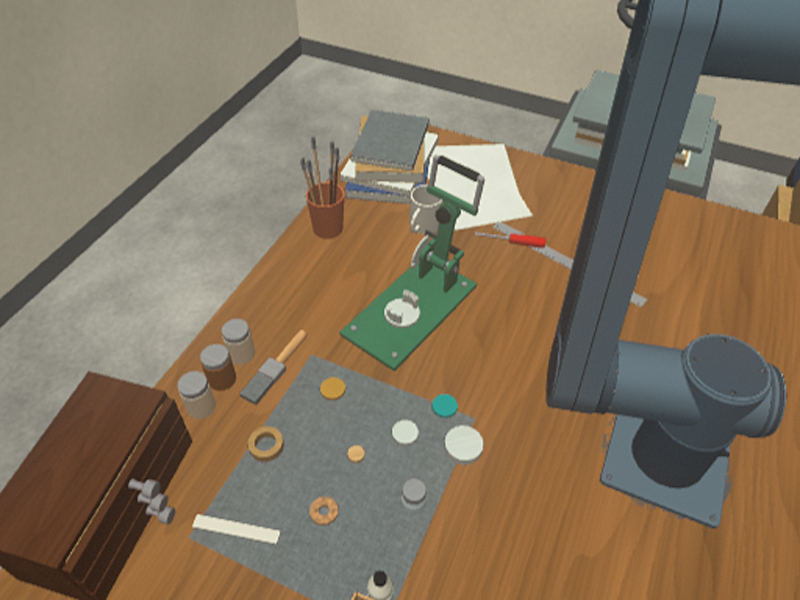

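Top view (800x600): the brass disc candidate is at (346,285) and the teal one at (369,368). The tray holds more discs at (131,438). Silver discs are at (334,350) (smaller) and (342,393) (larger), and the cork ring is at (258,326). The tape roll is at (284,266). Next I'll enlarge this area to confirm which is which and measure sizes.

```bash
python3 - <<'E'
from h import *
d=load('top0'); im=d['img']
cv2.imwrite('pics/c1.png',cv2.resize(im[155:265,125:335],(800,419),interpolation=cv2.INTER_CUBIC))
d2=load('side0')
for n,u,v in[('brass',346,285),('teal',369,368),('small',334,350),('large',342,393),('ring',258,326),('tape',284,266),('wood',304,326),('nest',432,301)]:
    z=30 if n=='nest' else 10
    p=pix(d,u*.64,v*.64,z); print(n,p.round(0),(proj(d2,p)/.64).round(0))
E
```

```text
brass [628. 127.  10.] [332. 387.]
teal [411.  70.  10.] [445. 404.]
small [459. 159.  10.] [404. 431.]
large [349. 139.  10.] [463. 445.]
ring [525. 354.  10.] [323. 508.]
tape [682. 289.  10.] [265. 443.]
wood [522. 236.  10.] [356. 452.]
nest [578. -94.  30.] [402. 311.]
```

View pics/c1.png

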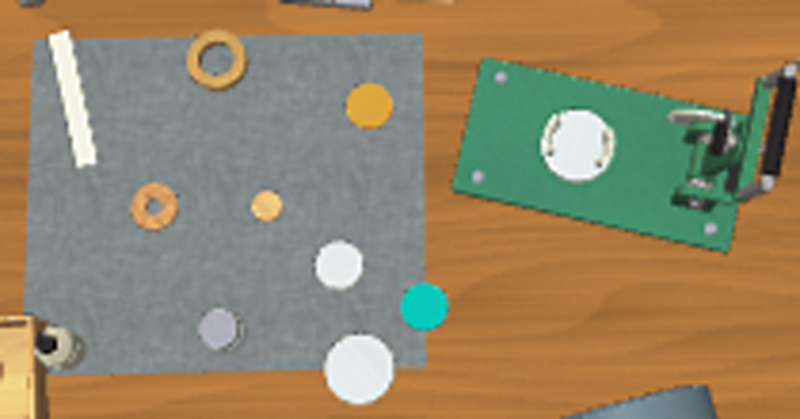

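Candidates:
- **Silver discs:** (334,350) is about 12.6 px × 4 mm = 50 mm across, and (342,393) is about 70 mm. The 50 mm one is the body.
- **Top disc shapes:** brass-yellow at (346,285), teal at (369,368) and spares in the tray. The yellow one on the mat is meant.
- **Cork ring:** the speckled ring at (258,326).
- **Tape roll:** the 64 mm ring at (284,266).

Now a wrist survey of all of them.

```bash
python3 - <<'E'
from h import *
d=load('top0'); g=lambda u,v:pix(d,125+u*.2625,155+v*.2625,20)
ax=(g(710,228)-g(477,177))[:2]; ay=(g(500,77)-g(477,177))[:2]
print('x axis deg',np.degrees(np.arctan2(ax[1],ax[0])),'y',np.degrees(np.arctan2(ay[1],ay[0])),np.hypot(*ax),np.hypot(*ay))
phix=np.arctan2(ax[1],ax[0]); phiy=phix+np.pi/2
print('base yaw options',phiy+np.pi/2,phiy-np.pi/2, 'rot now',robot.current_eef_rot())
robot.move_ptp([380,60,330],[np.pi,0,phiy+np.pi/2]) if robot.inverse_kinematics([380,60,330],[np.pi,0,phiy+np.pi/2]) is not None else print('noik')
print(robot.current_qpos(),robot.current_t())
for n,x,y in[('body',459,159),('ring',525,354),('brass',628,127),('nest',578,-94)]:
    z=150+(30 if n=='nest' else 0)
    robot.move_ptp([x,y,z],[np.pi,0,phiy+np.pi/2]); w=snap('wrist','w_'+n)
    print(n,robot.current_t(),robot.current_qpos().round(2) if hasattr(robot.current_qpos(),'round') else robot.current_qpos(),proj(w,[x,y,z-150],True), proj(w,robot.current_tcp_pos(),True))
print(w['fovy'],w['cx'],w['cy'],w['eye'],w['orientation'],robot.current_tcp_pos())
I=[load('w_'+n)['img'] for n in('body','ring','brass','nest')]
M=np.vstack([np.hstack(I[:2]),np.hstack(I[2:])]); cv2.imwrite('pics/wm.png',cv2.resize(M,(800,600),interpolation=cv2.INTER_AREA))
E
```

```text
x axis deg -103.62233164574423 y -13.760574121509956 250.48443325697468 110.91049660251616
base yaw options 1.333041787778042 -1.808550865811751 rot now [-3.13997160e+00 -3.16694781e-04  4.39825744e-01]
[-1.36738542e-01 -1.08136067e-01  1.66993929e+00 -2.25068114e-04
  1.58023155e+00  1.02151321e-01] 2.2083
body 3.1417 [ 0.1   0.2   1.78 -0.    1.15  0.34] [253.68632611 177.77040542] [254.65872252 235.07225903]
ring 4.025 [ 0.42  0.45  1.42 -0.    1.27  0.65] [254.24080996 177.00491543] [254.32789982 235.27766141]
brass 5.0583 [0.03 0.47 1.4  0.   1.28 0.26] [255.16215448 178.72450939] [253.62624472 233.61945723]
nest 6.0167 [-0.35  0.35  1.5   0.    1.29 -0.11] [254.61430384 179.68524946] [254.01033144 233.95287793]
65.70646984690485 254.94996975204316 189.62084149985145 [596.2388941  -20.53256943 346.23957932] [ 2.87323403e+00  5.26809844e-04 -2.36288949e-01] [578.31080495 -92.16460883 179.76284222]
```

View pics/wm.png

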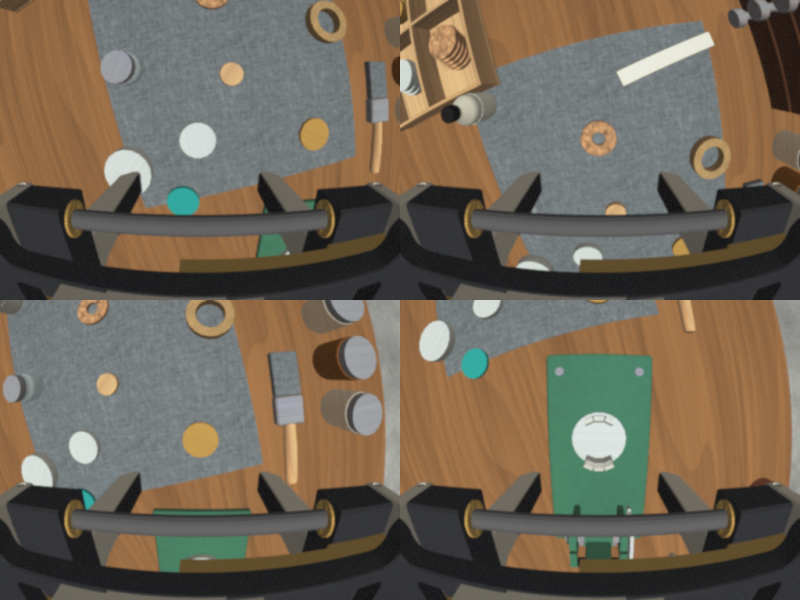

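The wrist pictures show the body at (198,140), the cork ring at (599,138), brass at (200,440) and the pocket at (599,438), with the press aligned to the tool. Next I'll fit circle outlines in code.

```bash
python3 - <<'E'
from h import *
T=[]
for n,u,v,zt in[('body',198,140,14),('ring',199,138,8),('brass',200,140,8),('nest',199,138,30)]:
    d=load('w_'+n); u=int(u*1.28);v=int(v*1.28); im=d['img']
    hsv=cv2.cvtColor(im,cv2.COLOR_BGR2HSV)
    if n in('body','nest'): m=((hsv[...,1]<40)&(hsv[...,2]>150))
    else: m=(hsv[...,1]>75)
    m=m.astype(np.uint8)*255; k=np.zeros_like(m); cv2.circle(k,(u,v),48,255,-1); m&=k
    m=cv2.morphologyEx(m,cv2.MORPH_CLOSE,np.ones((5,5)))
    c=max(cv2.findContours(m,cv2.RETR_EXTERNAL,cv2.CHAIN_APPROX_NONE)[0],key=cv2.contourArea)
    P=np.array([pix(d,a+0.0,b+0.0,zt,True)[:2] for a,b in c[:,0]])
    # circle fit in world plane
    from scipy.optimize import least_squares
    s=least_squares(lambda q:np.hypot(P[:,0]-q[0],P[:,1]-q[1])-q[2],[*P.mean(0),25],loss='soft_l1').x
    print(n,s.round(1),'resid',np.std(np.hypot(*(P-s[:2]).T)-s[2]).round(2))
    o=im.copy(); cv2.drawContours(o,[c],-1,(0,0,255),1)
    for rr in ([25] if n!='nest' else [38,27]):
        q=np.array([proj(d,[s[0]+rr*np.cos(t),s[1]+rr*np.sin(t),zt],True) for t in np.linspace(0,6.3,60)]); cv2.polylines(o,[q.astype(np.int32)],True,(255,0,0),1)
    T.append(cv2.resize(o[v-50:v+50,u-66:u+67],(399,300),interpolation=cv2.INTER_NEAREST))
cv2.imwrite('pics/fit.png',np.vstack([np.hstack(T[:2]),np.hstack(T[2:])]))
d=load('w_nest'); a=pix(d,159*1.28,71*1.28,20,True);b=pix(d,239*1.28,72*1.28,20,True); print('yaxis',np.degrees(np.arctan2(*(b-a)[[1,0]])),np.hypot(*(b-a)[:2]))
print(robot.current_tcp_pos())
E
```

```text
body [458.3 160.2  24.7] resid 0.3
ring [524.9 355.9  24. ] resid 0.35
brass [629.4 128.4  24.5] resid 0.34
nest [577.7 -93.5  38.8] resid 3.17
yaxis -14.280983070781208 111.61642759952069
[578.31080495 -92.16460883 179.76284222]
```

View pics/fit.png

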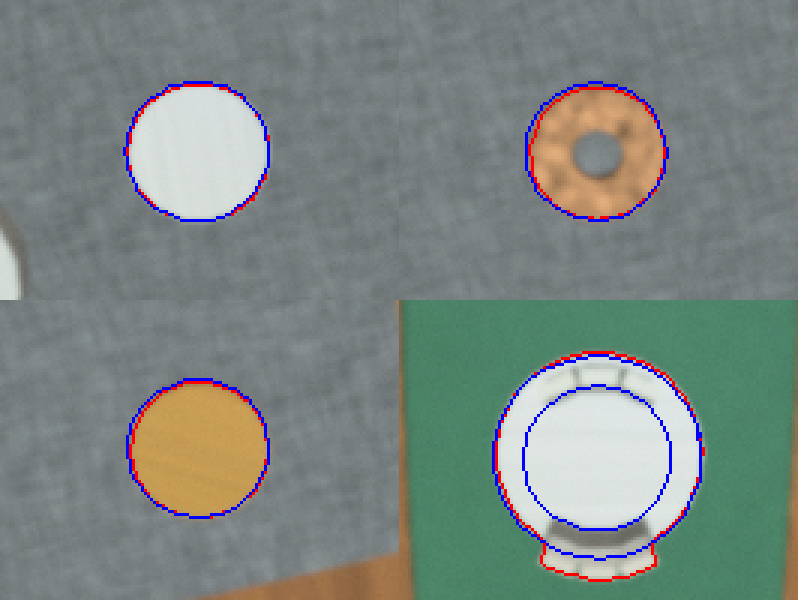

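```bash
python3 - <<'E'
from h import *
from scipy.optimize import least_squares
d=load('w_nest'); im=d['img']; hsv=cv2.cvtColor(im,cv2.COLOR_BGR2HSV)
m=((hsv[...,1]<60)&(hsv[...,2]>140)).astype(np.uint8)*255; k=np.zeros_like(m); cv2.circle(k,(254,177),48,255,-1); m&=k
c=max(cv2.findContours(m,0,1)[0],key=cv2.contourArea)
P=np.array([pix(d,a,b,30,True)[:2] for a,b in c[:,0]]); ph=np.radians(-104); ex=np.array([np.cos(ph),np.sin(ph)])
P=P[(P-[577.7,-93.5])@ex<12]
s=least_squares(lambda q:np.hypot(P[:,0]-q[0],P[:,1]-q[1])-q[2],[578,-93,38]).x; s2=least_squares(lambda q:np.hypot(P[:,0]-q[0],P[:,1]-q[1])-38.3,[578,-93]).x
print(s,s2)
robot.sleep(.4); print(robot.current_tcp_pos(),robot.current_eef_rot(),robot.current_t())
robot.move_ptp([458.3,160.2,100],[np.pi,0,np.radians(76)]); print(robot.current_tcp_pos(),robot.current_t()); robot.sleep(.3);print(robot.current_tcp_pos())
E
```

```text
[578.19665758 -91.43874492  37.99514137] [578.1096697  -91.77856193]
[578.11505233 -93.49499156 179.89330998] [-3.14144059e+00 -7.18211859e-05  1.33379459e+00] 6.4167
[459.73430009 159.61480894 100.5712651 ] 7.5417
[458.98774131 159.51614796 100.12977083]
```

```bash
cat >> h.py <<'E'
YAW=np.radians(76.0); DN=[np.pi,0,YAW]; NEST=np.array([578.1,-91.9])
def pick(x,y,z):
    robot.move_gripper(.78); robot.move_ptp([x,y,60],DN); robot.sleep(.25)
    robot.move_linear([x,y,z],speed=80); robot.sleep(.3); print('at',np.round(robot.current_tcp_pos(),1))
    robot.move_gripper(0.); print('w',robot.current_gripper_width()*93)
    robot.move_linear([x,y,100],speed=200)
E
python3 - <<'E'
from h import *
pick(458.3,160.2,3)
robot.move_ptp([*NEST,110],DN); robot.sleep(.35)
w=snap('wrist','p1'); print(robot.current_tcp_pos(),robot.current_t(),robot.current_gripper_width()*93)
o=w['img'][100:300,120:390]; cv2.imwrite('pics/p1c.png',cv2.resize(o,(790,585),interpolation=cv2.INTER_CUBIC))
E
```

```text
at [458.6 160.3   3.4]
w 49.18365083627539
[578.141512   -91.16305058 110.23454065] 12.7333 49.22876800675036
```

View pics/p1c.png

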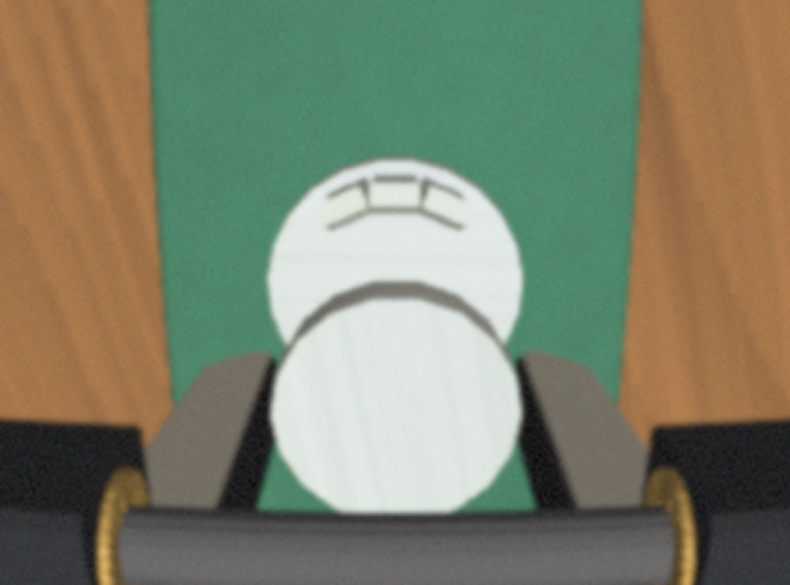

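The body is held level between the pads at crop (396,404), laterally in line with the pedestal at (395,280). I'll quantify the offsets, then lower it.

```bash
python3 - <<'E'
from h import *
from scipy.optimize import least_squares
d=load('p1'); g=lambda u,v,z:pix(d,120+u/2.926-.5+.17,100+v/2.926-.5+.17,z,True)[:2]
def fit(pts,z,r):
    P=np.array([g(u,v,z) for u,v in pts]); s=least_squares(lambda q:np.hypot(P[:,0]-q[0],P[:,1]-q[1])-r,P.mean(0)); return s.x,s.fun
ph=np.radians(-104); A=np.array([[np.cos(ph),np.sin(ph)],[-np.sin(ph),np.cos(ph)]])
ped,r1=fit([(395,158),(268,280),(522,280),(305,190),(485,190)],30,38)
bod,r2=fit([(396,296),(271,404),(522,404),(308,327),(484,327)],110.2+10.8,25)
print(ped,r1.round(1),bod,r2.round(1),'tcp',[578.14,-91.16]); print('body-ped in nest axes',A@(bod-ped),'tcp-ped',A@(np.array([578.14,-91.16])-ped))
E
```

```text
[578.36944293 -90.96271238] [-0.5 -0.2 -0.2  0.4  0.4] [578.75710682 -90.94413572] [-0.1 -0.1 -0.1  0.1  0. ] tcp [578.14, -91.16]
body-ped in nest axes [-0.11180924  0.37165451] tcp-ped [ 0.2469346 -0.1748993]
```

```bash
sed -i 's/NEST=.*/NEST=np.array([578.2,-91.3])/' h.py; cat >> h.py <<'E'
def place(z):
    robot.move_linear([*NEST,z+14],speed=150); robot.sleep(.2)
    hit=robot.move_linear([*NEST,z],speed=30,f_stop=8); robot.sleep(.2)
    print('hit',hit,np.round(robot.current_tcp_pos(),1),np.round(robot.current_contact_force(),1))
    robot.move_gripper(.72); robot.sleep(.1); robot.move_linear([*NEST,120],speed=200)
E
python3 - <<'E'
from h import *
place(33.3)
pick(524.9,355.9,2)
robot.move_ptp([*NEST,120],DN); robot.sleep(.3)
w=snap('wrist','p2'); print(robot.current_tcp_pos(),robot.current_t(),robot.current_gripper_width()*93)
o=w['img'][100:300,120:390]; cv2.imwrite('pics/p2c.png',cv2.resize(o,(790,585),interpolation=cv2.INTER_CUBIC))
E
```

```text
hit True [577.8 -91.2  32.9] [-0.3 -0.2  5.8]
at [525.  355.9   2.2]
w 48.69704768507999
[578.31803951 -90.71356959 120.04074288] 22.0583 48.69422583751681
```

View pics/p2c.png

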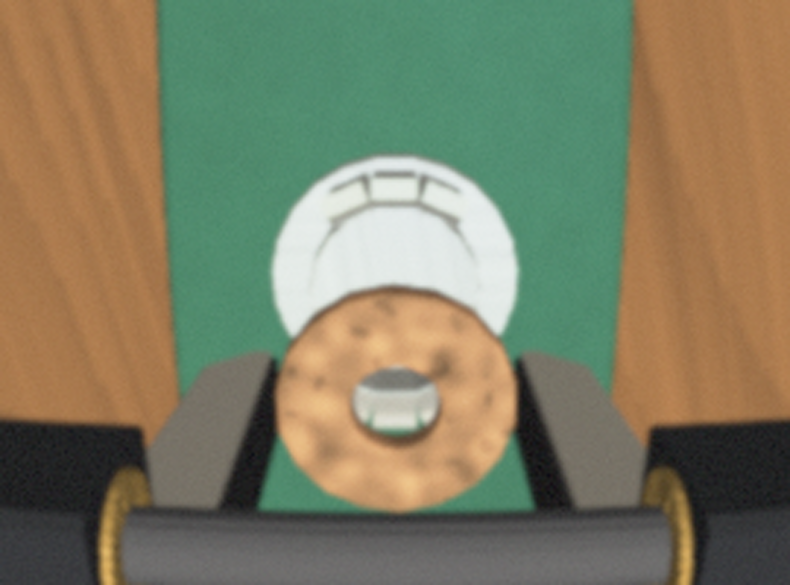

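The body sits in the pocket with its outline centred at about (397,270), and the ring is held level at (396,400). Now I'll place the ring and fetch the brass disc.

```bash
python3 - <<'E'
from h import *
place(46.0)
pick(629.4,128.4,2)
robot.move_ptp([*NEST,130],DN); robot.sleep(.3)
w=snap('wrist','p3'); print(robot.current_tcp_pos(),robot.current_t(),robot.current_gripper_width()*93)
place(54.0)
robot.move_linear([*NEST,180],speed=250); robot.sleep(.3); w2=snap('wrist','p4'); print(robot.current_t())
a=[cv2.resize(x['img'][100:300,120:390],(400,296),interpolation=cv2.INTER_CUBIC) for x in(w,w2)]; cv2.imwrite('pics/p34.png',np.hstack(a))
E
```

```text
hit True [577.9 -91.2  46. ] [-0.5  0.1  4.9]
at [629.6 128.4   2.2]
w 48.71586574219992
[578.41762147 -90.26746817 129.85841031] 29.7917 48.74906889611427
hit True [577.8 -91.2  54. ] [-0.1  0.1  6. ]
33.1083
```

View pics/p34.png

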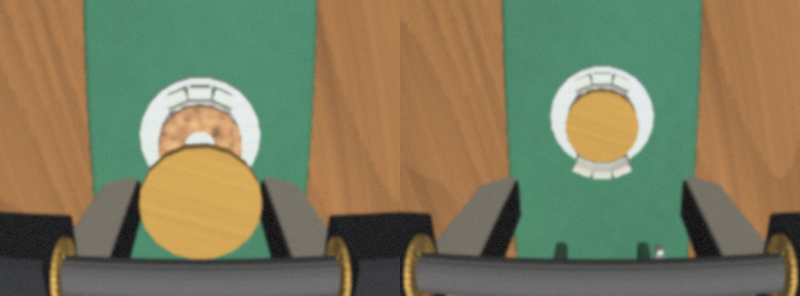

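The brass disc lies centred on the stack between the walls at (600,125). Next is the lever: I'll check the predicted grip position from above.

```bash
cat >> h.py <<'E'
from scipy.spatial.transform import Rotation as Ro
PH=np.radians(-104.0); EX=np.array([np.cos(PH),np.sin(PH),0]); EY=np.array([-np.sin(PH),np.cos(PH),0]); EZ=np.array([0,0,1.])
HINGE=np.array([*NEST,80])+130*EX
def grip(q): a=q-np.radians(10); return HINGE+230*(-np.sin(a)*EX+np.cos(a)*EZ)
def lev(q,dep=19.,t=None):
    t=np.radians(25)*max(q,0)/1.745 if t is None else t
    R=Ro.from_rotvec(-t*EY)*Ro.from_euler('xyz',[np.pi,0,PH+np.pi/2])
    return grip(q)+dep*R.as_matrix()[:,2], R.as_euler('xyz')
E
python3 - <<'E'
from h import *
for s in('top0','side0'): d=load(s); print(s,[(proj(d,grip(0)+k*EY)/.64).round(0) for k in(-46,0,46)])
for q in np.linspace(0,1.75,6):
    p,o=lev(q); j=robot.inverse_kinematics(p,o); print(round(q,2),p.round(0),None if j is None else np.round(j,2))
robot.move_linear([*NEST,400],speed=300)
robot.move_gripper(1.)
p,o=lev(0); robot.move_ptp(p+[0,0,80],o); robot.sleep(.4)
w=snap('wrist','l1'); print(robot.current_tcp_pos(),robot.current_t())
im=w['img'].copy()
for k in(-46,0,46):
    u=proj(w,grip(0)+k*EY,True); print(u.round(0)); cv2.circle(im,tuple(int(x) for x in u),3,(0,0,255),1)
cv2.imwrite('pics/l1c.png',cv2.resize(im,(800,600),interpolation=cv2.INTER_CUBIC))
E
```

```text
top0 [array([509., 314.]), array([513., 294.]), array([517., 274.])]
side0 [array([477., 178.]), array([458., 169.]), array([439., 159.])]
0.0 [ 537. -256.  288.] [-0.63  0.31  1.3  -0.    1.53  1.18]
0.35 [ 556. -180.  288.] [-0.45  0.28  1.34 -0.09  1.5   1.37]
0.7 [ 574. -109.  260.] [-0.27  0.31  1.37 -0.18  1.45  1.57]
1.05 [588. -51. 209.] [-0.11  0.39  1.41 -0.26  1.39  1.76]
1.4 [598. -14. 140.] [-0.    0.49  1.45 -0.35  1.31  1.92]
1.75 [600.  -2.  62.] [ 0.06  0.61  1.48 -0.45  1.22  2.07]
[ 537.17988732 -255.98599078  367.54820091] 36.2583
[256. 254.]
[256. 203.]
[256. 146.]
```

View pics/l1c.png

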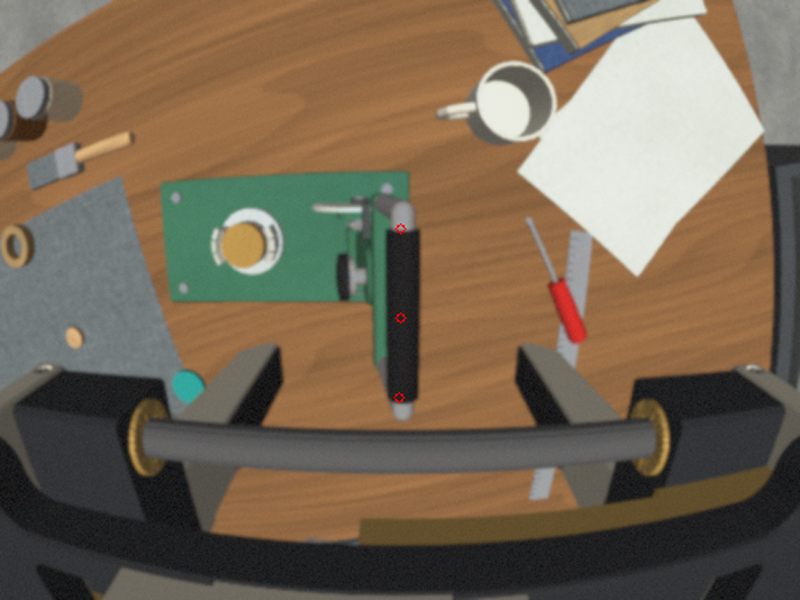

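The predicted grip points lie on the black grip, at (400,228) and (399,398), within about 1 mm. I'll grasp it and pull it over in arc steps.

```bash
python3 - <<'E'
from h import *
p,o=lev(0); p=p+1.0*EX
robot.move_linear(p,o,speed=80,f_stop=15); robot.sleep(.2); robot.move_gripper(0.)
print('w',robot.current_gripper_width()*93,robot.current_tcp_pos(),np.round(robot.current_contact_force(),1))
def meas():
    R=Ro.from_euler('xyz',robot.current_eef_rot()).as_matrix(); g=np.array(robot.current_tcp_pos())-19*R[:,2]-HINGE
    return np.arctan2(-g@EX,g[2])+np.radians(10), np.hypot(g@EX,g[2]), robot.current_gripper_width()*93, np.round(robot.current_contact_force(),1)
for q in np.arange(.15,1.6,.145):
    p,o=lev(q); robot.move_linear(p,o,speed=110); m=meas(); print(round(q,2),*m)
    if m[2]<14 or np.linalg.norm(m[3])>60: print('STOP');break
else:
    for q in(1.66,1.745): p,o=lev(q); robot.move_linear(p,o,speed=50); 
    robot.sleep(.5); print('end',*meas(),robot.current_t())
    for n in('side','wrist'): snap(n,'e_'+n)
    d=load('e_side'); c=proj(d,HINGE).astype(int); print(c)
    o=d['img'][c[1]-50:c[1]+70,c[0]-80:c[0]+80]; cv2.imwrite('pics/e1.png',np.hstack([cv2.resize(o,(400,300),interpolation=cv2.INTER_CUBIC),cv2.resize(load('e_wrist')['img'],(400,300))]))
E
```

```text
w 16.909012581108087 [ 536.770699   -257.5869033   287.53274781] [-0.2 -1.8 -0.4]
0.15 0.14879308949502007 230.84825407198184 17.095351443519803 [-2.7 -2.7  5. ]
0.3 0.2933571788187132 230.68375479765808 17.236150583904355 [-2.6 -2.7  7. ]
0.44 0.4385982348507079 230.16682243615148 17.16362673336617 [-1.9 -0.6  4.9]
0.58 0.5825777709016605 229.78343432719265 17.145703426105182 [-0.1 -1.9  4.4]
0.73 0.7278379030391963 229.6749859627799 16.836516168867938 [ 2.4 -3.5  1.8]
0.88 0.8743168230209241 229.74971145957176 16.855400248547518 [ 2.6 -3.1  2. ]
1.02 1.0202750530583427 229.78897581468243 17.296018882002016 [ 2.6 -4.9  1.6]
1.16 1.166705075115009 229.62924612117854 16.963389468652828 [ 2.1 -4.7  3.3]
1.31 1.3120520623298082 229.63632852251956 17.23834043241464 [ 1.6 -5.2  3.9]
1.45 1.4570881403653961 229.50250590128326 17.06574572350948 [ 0.9 -5.7  3.8]
1.6 1.6010374287908165 229.41136719381538 17.064833550769436 [ 3.  -4.9  4.8]
end 1.7363384878832562 229.10925828342306 17.21306788688646 [-0.8 -4.2 12.8] 45.2
[280 167]
```

View pics/e1.png

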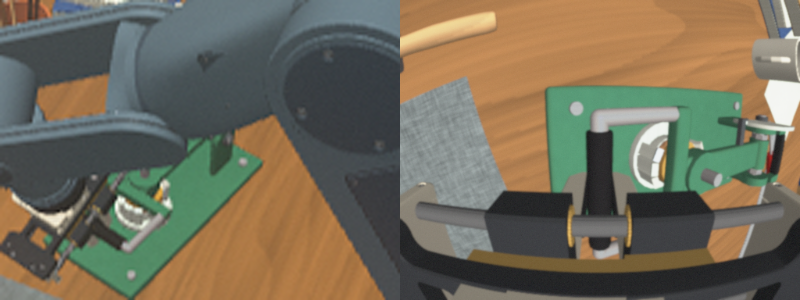

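The bail is held level, the foot is over the stack, and the force of about 13 N matches the pressed stack. One closer look at the pointer and foot, plus a drift check.

```bash
python3 - <<'E'
from h import *
a=np.array(robot.current_tcp_pos()); robot.sleep(.6); print(np.array(robot.current_tcp_pos())-a,robot.current_contact_force(),np.abs(robot.current_joint_vel()).max(),robot.current_t())
d=snap('wrist','e2'); t=snap('top','e2t')
nt=HINGE-46*EX+40*EY; print(proj(d,nt,True))
c=proj(t,HINGE-60*EX).astype(int)
cv2.imwrite('pics/e2c.png',np.hstack([cv2.resize(d['img'][110:270,300:512],(477,360),interpolation=cv2.INTER_CUBIC),cv2.resize(t['img'][c[1]-32:c[1]+32,c[0]-28:c[0]+28],(315,360),interpolation=cv2.INTER_CUBIC)]))
E
```

```text
[-0.02515485 -0.02785278 -0.02952927] [-1.22251477 -3.70338505 13.85040557] 0.001093098218155969 45.9
[440.73831675 159.02166905]
```

View pics/e2c.png

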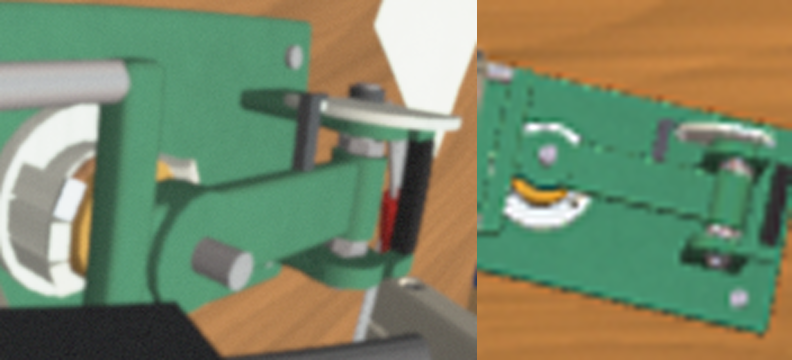

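The pointer blade, at (307,130) on the left, stands at the front rim of the index plate. The foot sits over the brass disc inside the walls. The arm is still and the push is about 14 N, so I'm handing in.

```bash
python3 -c "
from h import *
robot.hand_in(); print(robot.current_t(),robot.current_contact_force(),robot.current_tcp_pos())"
```

```text
the job is handed in; nothing more can be done
the job is handed in; nothing more can be done
```

The job is handed in with the robot still holding the lever down; the bench gave no verdict. I stacked the 50 mm aluminium body, the cork ring and the brass disc in the pocket, then gripped the black grip and pulled the lever over to the notch.

**Last checks before handing in:**
- **Lever angle:** 1.736 rad from the arm's pose, against 1.745 for level. This is worked out from where the gripper is, not read from the joint.
- **Push and stillness:** the force on the tool was about 14 N, which fits the foot pressing the full stack. The arm drifted less than 0.05 mm over 0.6 s.
- **Stack:** after release, the wrist picture showed the brass disc centred between the guide walls. Each part met resistance within about 0.5 mm of its expected height. With the lever down I could see the brass disc only partly, under the foot.
- **Pointer:** it stood at the front rim of the index plate. The notch itself was too small to make out in the pictures.
- **Time:** 45.9 s at the last check, against the 72 s limit.

**Disagreement:** my first fit of the pocket centre was about 2 mm off later ones because the wall lip distorted it. I used the corrected centre. No check failed.

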